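# Lid the four storage jars

## Robot

A 7-joint arm with a two-finger parallel gripper is mounted at the origin on a cart in front of the work surface, level with it; the furniture and walls round the work are solid. World frame = base frame: x ahead of the robot, y to its left, z up, the work surface at z = 0. Lengths are in m, angles in rad, forces in N, time in s.
With the tool pointing down it reaches from about 0.35 to 0.9 m from the base axis. Payload 19.9 kg.
Tool frame: the origin (TCP) lies between the finger pads, 19 mm behind the fingertips; this is the grasp point; z points along the fingers, y is the line along which they close (so a half turn about z gives the same grasp; the last joint's range is limited). The gripper opens to 85 mm and grips with 20 to 120 N. Pads are 22 mm wide; open, the fingers measure 114 mm over their backs; the gripper's body (76 mm by 85 mm) begins 54 mm behind the grasp point. The pads swing forward as they close: fully open they stand 13 mm farther back than shut.
Start: joints at [1.153, 0.417, -0.01, 1.614, 0.005, 1.111, -0.053], TCP at [0.229, -0.581, 0.25] pointing down, gripper open.
Joint ranges: [-2.81, 2.81], [-0.39, 2.02], [-1.27, 1.25], [0.06, 2.57], [-1.19, 4.33], [0.19, 2], [-2.82, 2.82]. Speed limits (rad/s): [1.89, 1.89, 2.39, 2.39, 3.01, 3.01, 3.01].

## Interface

Orientations are given as a unit quaternion [w, x, y, z].
In Python, from workcell import ctrl gives the robot as it stands. The module is installed in compiled form; this text tells all that it offers.
- The arm moves only by the tool apply_moves, never from a script. Its argument "increments" is text: rows parted by semicolons, each of 4 numbers parted by spaces: the shift along the tool's x, y, z in m, then the turn about the tool's z in rad. A call has 1 to 20 rows; each row shifts and turns the commanded pose from where the row before left it, along the tool's axes as they then stand; what a row does not reach is not made up. A row lasts 1/10 s, in which the tool goes at most 50 mm and 8.59 degrees, less where a joint would pass 70% of its speed; a pose out of reach is approached as far as the arm can. A call is refused whole if a number of a shift passes 0.05 or a number of a turn 0.15, either way. A call with a gripper value outside its range is refused whole. "fingers" is the finger opening in m, from 0 to 0.0854, set as the call begins (left out, the last holds). The fingers move at their own pace and stop on an object; "squeeze" is the grip in N (left out, the last holds). Time passes only in rows, so rows that do not move let the fingers close. It gives the time, the measured TCP pose, the force, the opening and the grip force at its end, in the units of the state.
- ctrl.get_state(): the state, without advancing time (a new reading comes with each control period).
- ctrl.capture(name): name is "side" or "top"; returns a dict with "frame" (384x512x3 uint8, blue, green, red), "vfov" (degrees; the focal length in pixels is half the picture's height over the tangent of half this angle, whatever the lens; pixels are square), "cx", "cy" (the principal point, pixels), "extrinsics" (4x4, takes a point from world to camera coordinates). Camera axes: x right, y down, z forward; pixel columns grow to the right and rows downward; lengths in m; the calibration is good to about 2 mm. A picture is of the moment at which its call begins. There is no depth.
- ctrl.hand_in(): hands the job in; it is judged then, once.
Trained networks look in a picture, given as the dict that the camera call returned (one of the last four; its "shot" number tells which), for a name from the list of things; names that differ only in an ending like _2 or _b are one class to them, and where a whole thing is asked for, a point or a joint stands for the part that bears it (a point fixed in the world has none). Each returns a list of dicts, best first, with "confidence" (0 to 1); they miss things now and then, are a little off and sometimes report something else, mostly with a low value. They report only what shows in the picture. A call takes as long as a camera call. They do not tell look-alikes from the thing itself.
- ctrl.recognise(picture, query): "centre" ([row, column] in pixels, amid what is visible of it).
- ctrl.silhouettes(picture, query): "pixels" (384x512 bool, what is visible of it) and "centre" ([row, column] in pixels, amid what is visible of it).
The state is a dict: "time_s": time; "joint_pos": joint angles; "dq": joint speeds; "joint_torque": joint torques, N m; "tcp_pos": TCP position; "tool_rot": TCP orientation; "force": force on the tool from outside, world axes, zero at the start; "wrist_torque": the same for the moment, N m; "grip_width": opening from 0.0 (shut) to 1.0 (fully open); "grip_force": force on a finger pad.
Only numpy, scipy, OpenCV 4.12 (cv2) and the standard library are available. Lean on these libraries where they do the work, as an engineer would, in place of code of your own. Each camera call takes 0.05 s, during which the arm holds its last target. There are 200 camera calls.

## Task

The four white storage jars are ready to be closed and their dark wooden lids lie about in front of them. Put every lid on the jar it fits, plug inside the mouth and lying level on the rim, and leave the jars standing where they are; do not disturb the mug or the tin.

Things in the scene. Friction and masses are not known exactly. Their poses are not given: they have to be found in the camera images.
- jar_xl: The widest of four white stoneware storage jars, straight-sided, round and open at the top, standing loose on the worktop: outer diameter 104 mm, mouth (inner) diameter 94 mm, wall 5 mm, height 100 mm, 626 g. Origin: centre of its underside; z up along its axis, so the rim is 100 mm above the origin. The lid with the 89 mm plug belongs on it.
- jar_l: The second widest of four white stoneware storage jars, straight-sided, round and open at the top, standing loose on the worktop: outer diameter 88 mm, mouth (inner) diameter 78 mm, wall 5 mm, height 110 mm, 562 g. Origin: centre of its underside; z up along its axis, so the rim is 110 mm above the origin. The lid with the 73 mm plug belongs on it.
- jar_m: The second narrowest of four white stoneware storage jars, straight-sided, round and open at the top, standing loose on the worktop: outer diameter 72 mm, mouth (inner) diameter 62 mm, wall 5 mm, height 92 mm, 498 g. Origin: centre of its underside; z up along its axis, so the rim is 92 mm above the origin. The lid with the 57 mm plug belongs on it.
- jar_s: The narrowest of four white stoneware storage jars, straight-sided, round and open at the top, standing loose on the worktop: outer diameter 56 mm, mouth (inner) diameter 46 mm, wall 5 mm, height 78 mm, 434 g. Origin: centre of its underside; z up along its axis, so the rim is 78 mm above the origin. The lid with the 41 mm plug belongs on it.
- lid_xl: Widest of four dark wooden lids, lying plug down: flange 104 mm across, 8 thick; plug 89 mm across, 12 deep, its lower 6 mm tapering to 79; knob 23 mm across, 30 tall; 124 g. Origin: centre of plug underside, z up; flange top 20, knob top 50 mm above it; grip the knob from any side, TCP 42 mm above it. Fits the 94 mm mouth; seated, flange on rim, its origin is 88 mm above that jar's.
- lid_l: Second widest of four dark wooden lids, lying plug down: flange 88 mm across, 8 thick; plug 73 mm across, 12 deep, its lower 6 mm tapering to 63; knob 23 mm across, 30 tall; 108 g. Origin: centre of plug underside, z up; flange top 20, knob top 50 mm above it; grip the knob from any side, TCP 42 mm above it. Fits the 78 mm mouth; seated, flange on rim, its origin is 98 mm above that jar's.
- lid_m: Second narrowest of four dark wooden lids, lying plug down: flange 72 mm across, 8 thick; plug 57 mm across, 12 deep, its lower 6 mm tapering to 47; knob 23 mm across, 30 tall; 92 g. Origin: centre of plug underside, z up; flange top 20, knob top 50 mm above it; grip the knob from any side, TCP 42 mm above it. Fits the 62 mm mouth; seated, flange on rim, its origin is 80 mm above that jar's.
- lid_s: Narrowest of four dark wooden lids, lying plug down: flange 56 mm across, 8 thick; plug 41 mm across, 12 deep, its lower 6 mm tapering to 31; knob 23 mm across, 30 tall; 76 g. Origin: centre of plug underside, z up; flange top 20, knob top 50 mm above it; grip the knob from any side, TCP 42 mm above it. Fits the 46 mm mouth; seated, flange on rim, its origin is 66 mm above that jar's.
- mug: A striped china mug, about 86 mm across and 90 mm tall, handle to one side; a bystander that gets no lid. Origin: centre of its underside.
- tin: A closed food tin with a printed label, 75 mm across and 58 mm tall; a bystander. Origin: centre of its underside.
There are look-alikes about, which are no part of the job. Leave any purple look-alike of the lid_l alone.

How it is judged:
By the outcome, as a careful person would: the job done as asked, in the order asked, and still so for the second after the job is handed in, with the robot touching nothing.
It also fails if it takes over 112 s, if anything falls off the work surface, if the arm or the gripper's body presses on something with over 40 N, if the wrist force passes 120 N, or if a joint passes its speed limit or range.

## Working session

There is one attempt and no reset: what is moved stays moved. The work goes in short steps, Python scripts to look and compute and a tool call to move; the robot and the scene stay as the last step left them, time stands still between calls to the robot, and variables do not carry over. Pictures are saved under pics/ and viewed, at most 14 in all, crops included, and the job is handed in when it is done.

Besides the shell and the picture viewer there is one more tool, called as name(argument=value, ...) on one line, values as JSON. apply_moves: Moves the arm, as the interface text tells. Its arguments: {"type":"object","properties":{"increments":{"type":"string"},"fingers":{"type":"number"},"squeeze":{"type":"number"}},"required":["increments"]}

```bash
mkdir -p pics
cat > h.py <<'E'
from workcell import ctrl
import numpy as np, cv2
def K(p):
    f=p["frame"].shape[0]/2/np.tan(np.radians(p["vfov"])/2); return f,p["cx"],p["cy"]
def ray(p,rc):
    f,cx,cy=K(p); E=np.array(p["extrinsics"]); d=np.array([(rc[1]-cx)/f,(rc[0]-cy)/f,1.])
    return -E[:3,:3].T@E[:3,3], E[:3,:3].T@d
def at_z(p,rc,z):
    o,d=ray(p,rc); return o+d*(z-o[2])/d[2]
def proj(p,X):
    f,cx,cy=K(p);E=np.array(p["extrinsics"]);c=E[:3,:3]@np.array(X)+E[:3,3]; return np.array([cy+f*c[1]/c[2],cx+f*c[0]/c[2]])
E
python3 - <<'E'
from h import *
s=ctrl.get_state();print({k:np.round(s[k],3) for k in s})
for n in("top","side"):
    p=ctrl.capture(n);cv2.imwrite(f"pics/{n}0.png",p["frame"])
    print(n,K(p),np.round(np.array(p["extrinsics"]),3).tolist())
    for q in "jar_xl jar_l jar_m jar_s lid_xl lid_l lid_m lid_s mug tin".split():
        for r in ctrl.silhouettes(p,q):
            m=r["pixels"];ys,xs=np.nonzero(m)
            print(q,round(r["confidence"],2),np.round(r["centre"],1),m.sum(),xs.min(),xs.max(),ys.min(),ys.max(),np.round(at_z(p,r["centre"],.05),3))
E
```

```text
{'time_s': np.float64(0.0), 'joint_pos': array([ 1.154,  0.418, -0.01 ,  1.614,  0.005,  1.111, -0.053]), 'dq': array([-0.001, -0.001, -0.   ,  0.   ,  0.   , -0.   ,  0.001]), 'joint_torque': array([-0.0000e+00, -8.6445e+01,  6.7800e-01, -4.3491e+01,  1.9000e-02,
        8.0000e-03,  0.0000e+00]), 'tcp_pos': array([ 0.229, -0.581,  0.249]), 'tool_rot': array([-0.001,  0.982,  0.187, -0.   ]), 'force': array([ 0.11 ,  1.179, -0.701]), 'wrist_torque': array([ 0.011, -0.064,  0.036]), 'grip_force': np.float64(0.0), 'grip_width': np.float64(1.002)}
top (np.float64(474.3283493752194), 254.39629261519713, 195.57730121246288) [[0.0, -1.0, -0.011, -0.156], [-0.999, 0.0, -0.051, 0.545], [0.051, 0.011, -0.999, 1.906], [0.0, 0.0, 0.0, 1.0]]
jar_xl 0.94 [175.7 235.6] 611 222 249 162 190 [ 0.622 -0.081  0.05 ]
jar_l 0.85 [178.9 155.2] 331 143 164 171 189 [0.61  0.239 0.05 ]
jar_l 0.77 [168.4 195.5] 456 184 207 157 181 [0.651 0.079 0.05 ]
jar_l 0.6 [178.2 276.6] 188 266 280 170 185 [ 0.612 -0.244  0.05 ]
jar_m 0.85 [178.9 155.2] 331 143 164 171 189 [0.61  0.239 0.05 ]
jar_m 0.77 [168.4 195.5] 456
[... 2515 characters left out ...]
] 295 263 283 237 253 [0.444 0.094 0.05 ]
lid_m 0.56 [115.8 286. ] 154 275 291 112 124 [ 0.419 -0.691  0.05 ]
lid_m 0.52 [283.6 273.3] 229 267 283 274 291 [0.442 0.239 0.05 ]
lid_m 0.51 [190.2 280.1] 354 270 293 181 199 [ 0.433 -0.183  0.05 ]
lid_s 0.84 [247.  274.4] 295 263 283 237 253 [0.444 0.094 0.05 ]
lid_s 0.56 [115.8 286. ] 154 275 291 112 124 [ 0.419 -0.691  0.05 ]
lid_s 0.52 [283.6 273.3] 229 267 283 274 291 [0.442 0.239 0.05 ]
lid_s 0.51 [190.2 280.1] 354 270 293 181 199 [ 0.433 -0.183  0.05 ]
mug 0.59 [284.6 272.9] 225 267 284 275 290 [0.443 0.243 0.05 ]
mug 0.56 [157.2 280.4] 625 266 288 142 172 [ 0.437 -0.382  0.05 ]
tin 0.91 [333.1 259.8] 778 250 276 313 347 [0.472 0.406 0.05 ]
```

Run:
```python
import cv2
a=cv2.imread("pics/top0.png");b=cv2.imread("pics/side0.png")
cv2.imwrite("pics/top0c.png",cv2.resize(a[145:250,95:425],None,fx=2.4,fy=2.4,interpolation=cv2.INTER_CUBIC))
cv2.imwrite("pics/side0c.png",cv2.resize(b[100:360,170:320],None,fx=2.3,fy=2.3,interpolation=cv2.INTER_CUBIC))
```

```text
(no output)
```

View pics/top0c.png

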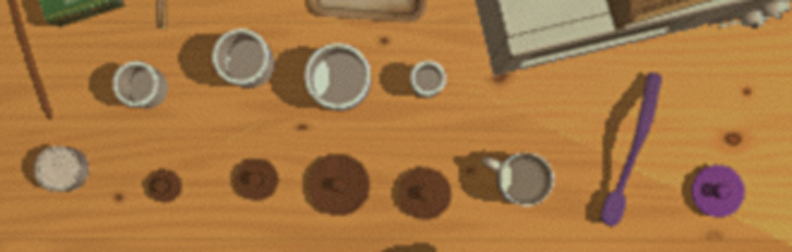

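View pics/side0c.png

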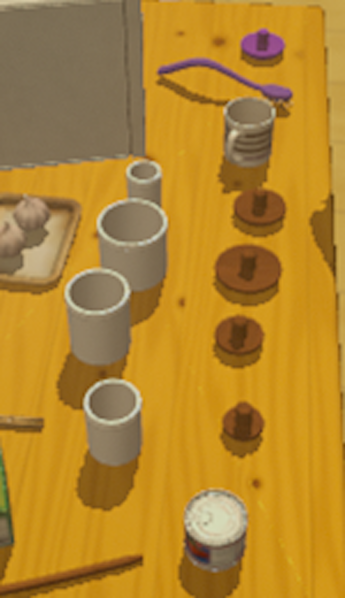

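Top view crop: jars m/l/xl/s at about (155,180), (196,169), (236,177), (273,178) col,row; lids s/m/xl/l at (163,222), (201,220), (235,221), (271,225); purple decoy at (393,224); mug at (313,220). The side view agrees. Next I fit the known circles to both pictures.

```bash
cat >> h.py <<'E'
from scipy.optimize import minimize
from scipy.ndimage import map_coordinates
T=np.linspace(0,2*np.pi,120,endpoint=False)
J=dict(xl=(.052,.100),l=(.044,.110),m=(.036,.092),s=(.028,.078))
G={k:v[0] for k,v in J.items()}
def samp(p,g,x,y,z,r):
    X=np.stack([x+r*np.cos(T),y+r*np.sin(T),np.full(T.shape,z)])
    f,cx,cy=K(p);E=np.array(p["extrinsics"]);c=E[:3,:3]@X+E[:3,3:4]
    return map_coordinates(g,[cy+f*c[1]/c[2],cx+f*c[0]/c[2]],order=1,mode="nearest")
def gray(p,kind):
    f=p["frame"].astype(float)
    return f[...,0] if kind=="jar" else -f[...,2]   # blue: white rim vs wood; red: dark lid vs wood
def score(p,g,kind,x,y,z,r):
    if kind=="jar":
        a=samp(p,g,x,y,z,r-.0025);b=samp(p,g,x,y,z,r+.004);c=samp(p,g,x,y,z,r-.009)
        return np.clip(a-b,-60,60).mean()+np.clip(a-c,-60,60).mean()
    return np.clip(samp(p,g,x,y,z,r-.004)-samp(p,g,x,y,z,r+.004),-60,60).mean()
def fit(ps,kind,xy,z,r):
    gs=[gray(p,kind) for p in ps]
    fn=lambda v:-sum(score(p,g,kind,v[0],v[1],z,r) for p,g in zip(ps,gs))
    best=min(((fn((xy[0]+i*.004,xy[1]+j*.004)),i,j) for i in range(-6,7) for j in range(-6,7)))
    x0=np.array([xy[0]+best[1]*.004,xy[1]+best[2]*.004])
    o=minimize(fn,x0,method="Nelder-Mead",options=dict(initial_simplex=[x0,x0+[.003,0],x0+[0,.003]],xatol=1e-4,fatol=1e-2))
    return o.x,-o.fun
E
python3 - <<'E'
from h import *
t,s=ctrl.capture("top"),ctrl.capture("side")
j0=dict(xl=(.622,-.081),l=(.651,.075),m=(.61,.239),s=(.612,-.239))
l0=dict(xl=(.437,-.075),l=(.432,-.222),m=(.447,.06),s=(.441,.21))
for k in j0:
    for nm,ps in(("both",[t,s]),("top",[t]),("side",[s])):
        print("jar",k,nm,*[np.round(q,4) for q in fit(ps,"jar",j0[k],J[k][1],J[k][0])], "lid",*[np.round(q,4) for q in fit(ps,"lid",l0[k],.02,G[k])])
E
```

```text
jar xl both [ 0.6154 -0.0822] 192.5541 lid [ 0.4388 -0.0754] 94.6945
jar xl top [ 0.6163 -0.0829] 97.1827 lid [ 0.4403 -0.0756] 50.3936
jar xl side [ 0.6144 -0.0814] 101.5982 lid [ 0.4378 -0.0751] 45.519
jar l both [0.646  0.0739] 201.4116 lid [ 0.4246 -0.22  ] 86.5696
jar l top [0.6467 0.0726] 98.3105 lid [ 0.4254 -0.2217] 49.6035
jar l side [0.6451 0.0748] 113.3356 lid [ 0.4233 -0.2187] 40.9021
jar m both [0.6035 0.2471] 199.6246 lid [0.4481 0.0619] 99.1588
jar m top [0.6043 0.2454] 94.5893 lid [0.4488 0.0609] 53.6098
jar m side [0.6028 0.248 ] 117.8309 lid [0.4468 0.0624] 47.6673
jar s both [ 0.6139 -0.2293] 189.28 lid [0.4374 0.2151] 99.9679
jar s top [ 0.6149 -0.23  ] 100.746 lid [0.4376 0.2135] 54.9799
jar s side [ 0.6133 -0.2284] 94.0771 lid [0.4352 0.2169] 47.42
```

apply_moves(increments="0 0 0 0.125;0 0 0 0.125;0 0 0 0.126;0.0196 -0.0361 0 0;0.0196 -0.0361 0 0;0.0196 -0.0361 0 0;0.0196 -0.0361 0 0;0.0196 -0.0361 0 0;0.0196 -0.0361 0 0;0.0196 -0.0361 0 0;0.0196 -0.0361 0 0;0.0196 -0.0361 0 0;0.0196 -0.0361 0 0;0 0 0 0;0 0 0 0", fingers=0.06, squeeze=40)

```text
time_s: 2.7
tcp_pos: [0.4257, -0.2199, 0.2501]
tool_rot: [0.0, 1.0, 0.001, 0.0]
force: [-0.3, -0.2, -0.0]
grip_width: 0.703
grip_force: 0.0
```

apply_moves(increments="0 0 0.035 0;0 0 0.035 0;0 0 0.035 0;0 0 0.035 0;0 0 0.03 0;0 0 0.02 0;0 0 0.012 0;0 0 0.004 0;0 0 0 0;0 0 0 0")

```text
time_s: 3.7
tcp_pos: [0.4258, -0.2209, 0.0448]
tool_rot: [0.0, 1.0, -0.0, 0.001]
force: [-1.0, -0.5, 0.3]
grip_width: 0.701
grip_force: 0.0
```

apply_moves(increments="0 0 0 0;0 0 0 0;0 0 0 0;0 0 0 0;0 0 0 0;0 0 0 0;0 0 0 0;0 0 0 0", fingers=0)

```text
time_s: 4.5
tcp_pos: [0.4257, -0.2206, 0.0446]
tool_rot: [0.0, 1.0, -0.0, 0.0]
force: [-2.4, 0.9, 11.3]
grip_width: 0.25
grip_force: 38.7
```

apply_moves(increments="0 0 -0.015 0;0 0 -0.03 0;0 0 -0.035 0;0 0 -0.035 0;0 0 -0.025 0;0.022 -0.0295 0 0;0.022 -0.0295 0 0;0.022 -0.0295 0 0;0.022 -0.0295 0 0;0.022 -0.0295 0 0;0.022 -0.0295 0 0;0.022 -0.0295 0 0;0.022 -0.0295 0 0;0.022 -0.0295 0 0;0.022 -0.0285 0 0;0 0 0 0;0 0 0 0;0 0 0 0")

```text
time_s: 6.3
tcp_pos: [0.6451, 0.0725, 0.1839]
tool_rot: [0.0, 1.0, -0.001, -0.0]
force: [0.3, -0.5, -1.6]
grip_width: 0.254
grip_force: 39.4
```

Run:
```python
from h import *
t,s=ctrl.capture("top"),ctrl.capture("side")
st=ctrl.get_state();x,y,z=st["tcp_pos"];print(st["tcp_pos"],st["force"])
for nm,ps in(("both",[t,s]),("side",[s])):
    print(nm,"held lid",fit(ps,"lid",(x,y),z-.0246,.044))
c=s["frame"][180:290,150:300];cv2.imwrite("pics/s1.png",cv2.resize(c,None,fx=3,fy=3,interpolation=cv2.INTER_CUBIC))
```

```text
[0.64523628 0.07238591 0.18417636] [-0.38419976  0.86479898 -0.74873143]
both held lid (array([0.64154401, 0.0770727 ]), np.float64(38.065607781433826))
side held lid (array([0.64132146, 0.07796468]), np.float64(33.01361763227112))
```

View pics/s1.png

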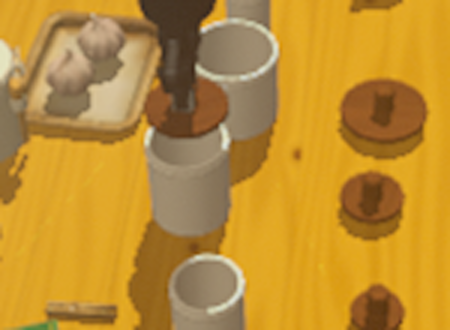

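Side crop: the held lid is above jar_l at about (187,105), the jar mouth at (188,150), in line. Descend with a small correction.

apply_moves(increments="0.0015 -0.001 0.005 0;0 0 0.008 0;0 0 0.008 0;0 0 0.005 0;0 0 0.004 0;0 0 0.003 0;0 0 0.001 0;0 0 0 0;0 0 0 0")

```text
time_s: 7.3
tcp_pos: [0.6471, 0.0746, 0.1502]
tool_rot: [-0.0, 1.0, -0.0, 0.0]
force: [0.2, -0.5, -1.1]
grip_width: 0.254
grip_force: 39.4
```

apply_moves(increments="0 0 0.002 0;0 0 0.002 0;0 0 0.002 0;0 0 0.002 0;0 0 0 0;0 0 0 0")

```text
time_s: 7.9
tcp_pos: [0.6473, 0.0746, 0.1427]
tool_rot: [-0.0, 1.0, -0.0, 0.0]
force: [-3.2, -0.6, 10.3]
grip_width: 0.256
grip_force: 40.5
```

apply_moves(increments="0 0 0 0;0 0 0 0;0 0 0 0;0 0 0 0;0 0 -0.01 0;0 0 -0.025 0;0 0 -0.025 0;-0.0285 0.0018 0 0;-0.0285 0.0018 0 0;-0.0285 0.0018 0 0;-0.0285 0.0018 0 0;-0.0285 0.0018 0 0;-0.0285 0.0018 0 0;-0.0285 0.0018 0 0;0 0 0.03 0;0 0 0.03 0;0 0 0.03 0;0 0 0 0;0 0 0 0", fingers=0.06)

```text
time_s: 9.8
tcp_pos: [0.4477, 0.0622, 0.1129]
tool_rot: [-0.0, 1.0, 0.0, -0.0]
force: [-0.1, -0.0, 0.7]
grip_width: 0.704
grip_force: 0.0
```

Run:
```python
from h import *
t,s=ctrl.capture("top"),ctrl.capture("side")
print(fit([t,s],"lid",(.647,.074),.118,.044))
print(fit([s],"lid",(.647,.074),.118,.044))
c=s["frame"][180:290,150:300];cv2.imwrite("pics/s2.png",cv2.resize(c,None,fx=3,fy=3,interpolation=cv2.INTER_CUBIC))
```

```text
(array([0.64472088, 0.07849314]), np.float64(63.61461739377667))
(array([0.64456407, 0.08028311]), np.float64(36.92735648082407))
```

View pics/s2.png

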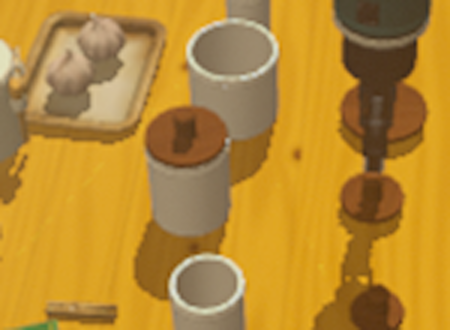

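Lid_l lies flat on jar_l at about (187,135) in the crop. Now lid_m.

apply_moves(increments="0 0 0.025 0;0 0 0.02 0;0 0 0.014 0;0 0 0.008 0;0 0 0.002 0;0 0 0 0;0 0 0 0")

```text
time_s: 10.6
tcp_pos: [0.448, 0.0621, 0.0438]
tool_rot: [-0.0, 1.0, -0.0, 0.001]
force: [-0.4, 0.1, 0.3]
grip_width: 0.705
grip_force: 0.0
```

apply_moves(increments="0 0 0 0;0 0 0 0;0 0 0 0;0 0 0 0;0 0 0 0;0 0 0 0", fingers=0)

```text
time_s: 11.2
tcp_pos: [0.4477, 0.062, 0.0434]
tool_rot: [0.0, 1.0, -0.0, 0.0]
force: [-3.1, -0.1, 9.3]
grip_width: 0.257
grip_force: 38.7
```

apply_moves(increments="0 0 -0.015 0;0 0 -0.03 0;0 0 -0.035 0;0 0 -0.035 0;0.0195 -0.0231 0 0;0.0195 -0.0231 0 0;0.0195 -0.0231 0 0;0.0195 -0.0231 0 0;0.0195 -0.0231 0 0;0.0195 -0.0231 0 0;0.0195 -0.0231 0 0;0.0195 -0.0231 0 0;0 0 0.005 0;0 0 0.005 0;0 0 0 0;0 0 0 0")

```text
time_s: 12.8
tcp_pos: [0.6033, 0.2459, 0.148]
tool_rot: [0.0, 1.0, -0.0, -0.0]
force: [-0.6, -0.6, -0.1]
grip_width: 0.252
grip_force: 39.3
```

apply_moves(increments="0 -0.001 0.004 0;0 0 0.004 0;0 0 0.004 0;0 0 0.004 0;0 0 0.003 0;0 0 0.002 0;0 0 0.002 0;0 0 0.002 0;0 0 0 0;0 0 0 0")

```text
time_s: 13.8
tcp_pos: [0.6039, 0.248, 0.1235]
tool_rot: [-0.0, 1.0, -0.0, 0.0]
force: [-0.1, -0.3, 6.2]
grip_width: 0.251
grip_force: 39.8
```

apply_moves(increments="0 0 0 0;0 0 0 0;0 0 0 0;0 0 0 0;0 0 -0.01 0;0 0 -0.025 0;0 0 -0.025 0;-0.0278 0.0055 0 0;-0.0278 0.0055 0 0;-0.0278 0.0055 0 0;-0.0278 0.0055 0 0;-0.0278 0.0055 0 0;-0.0278 0.0055 0 0;0 0 0.035 0;0 0 0.035 0;0 0 0 0;0 0 0 0", fingers=0.06)

```text
time_s: 15.5
tcp_pos: [0.4369, 0.2151, 0.1139]
tool_rot: [-0.0, 1.0, 0.0, -0.0]
force: [-0.7, -0.7, -0.2]
grip_width: 0.701
grip_force: 0.0
```

Run:
```python
from h import *
t,s=ctrl.capture("top"),ctrl.capture("side")
print(fit([t,s],"lid",(.604,.248),.1,.036))
print(fit([t,s],"jar",(.6139,-.2293),.078,.028),fit([t,s],"jar",(.6154,-.0822),.1,.052))
print(fit([t],"lid",(.4374,.2151),.02,.028), fit([t,s],"lid",(.4388,-.0754),.02,.052))
c=s["frame"][230:330,150:300];cv2.imwrite("pics/s3.png",cv2.resize(c,None,fx=3,fy=3,interpolation=cv2.INTER_CUBIC))
```

```text
(array([0.60202691, 0.2517768 ]), np.float64(60.05386544117097))
(array([ 0.6139099 , -0.22922849]), np.float64(191.8855660931722)) (array([ 0.61539133, -0.08210577]), np.float64(195.5958590524007))
(array([0.43790867, 0.20522225]), np.float64(29.6742062411934)) (array([ 0.44099037, -0.07527778]), np.float64(59.77685124678595))
```

View pics/s3.png

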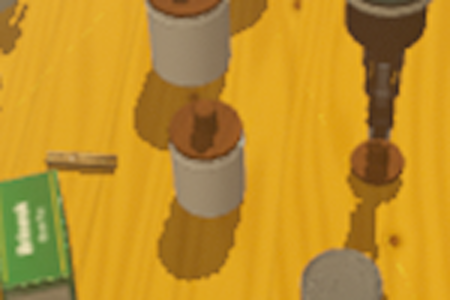

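Lid_m lies level on jar_m at (205,130) in the crop; the gripper is over lid_s at (377,160).

apply_moves(increments="0 0 0.025 0;0 0 0.02 0;0 0 0.014 0;0 0 0.009 0;0 0 0.002 0;0 0 0 0;0 0 0 0")

```text
time_s: 16.3
tcp_pos: [0.4371, 0.215, 0.0437]
tool_rot: [-0.0, 1.0, -0.0, 0.0]
force: [0.3, -0.1, 0.2]
grip_width: 0.704
grip_force: 0.0
```

apply_moves(increments="0 0 0 0;0 0 0 0;0 0 0 0;0 0 0 0;0 0 0 0;0 0 0 0", fingers=0)

```text
time_s: 16.9
tcp_pos: [0.437, 0.2148, 0.0433]
tool_rot: [-0.0, 1.0, -0.0, 0.0]
force: [-1.7, -1.7, 6.2]
grip_width: 0.256
grip_force: 38.8
```

apply_moves(increments="0 0 -0.015 0;0 0 -0.03 0;0 0 -0.03 0;0 0 -0.025 0;0 0.037 0 0;0 0.037 0 0;0 0.037 0 0;0 0.037 0 0;0 0.037 0 0;0 0.037 0 0;0 0.037 0 0;0 0.037 0 0;0 0.037 0 0;0 0.037 0 0;0 0.037 0 0;0 0.037 0 0;0 0 0 0")

```text
time_s: 18.6
tcp_pos: [0.4358, -0.2338, 0.1429]
tool_rot: [0.001, 1.0, -0.003, -0.0]
force: [-0.0, 0.6, -0.9]
grip_width: 0.25
grip_force: 39.5
```

apply_moves(increments="0.0354 0 0 0;0.0354 0 0 0;0.0354 0 0 0;0.0354 0 0 0;0.0354 0 0 0;0 0 0.005 0;0 0 0.005 0;0 0 0 0;0 0 0 0")

```text
time_s: 19.5
tcp_pos: [0.6128, -0.2295, 0.133]
tool_rot: [0.0, 1.0, -0.0, -0.0]
force: [0.0, 0.1, -1.5]
grip_width: 0.253
grip_force: 39.5
```

Seat height: 0.066+0.0433 = 0.1093, 24 mm down.

apply_moves(increments="0.001 0 0.004 0;0 0 0.004 0;0 0 0.004 0;0 0 0.004 0;0 0 0.003 0;0 0 0.002 0;0 0 0.002 0;0 0 0.001 0;0 0 0 0;0 0 0 0")

```text
time_s: 20.5
tcp_pos: [0.6149, -0.2293, 0.1095]
tool_rot: [0.0, 1.0, -0.0, 0.0]
force: [-1.6, 0.8, 5.3]
grip_width: 0.255
grip_force: 40.0
```

apply_moves(increments="0 0 0 0;0 0 0 0;0 0 0 0;0 0 0 0;0 0 -0.01 0;0 0 -0.025 0;0 0 -0.025 0;-0.0352 0 0 0;-0.0352 0 0 0;-0.0352 0 0 0;-0.0352 0 0 0;-0.0352 0 0 0;0 -0.0308 0 0;0 -0.0308 0 0;0 -0.0308 0 0;0 -0.0308 0 0;0 -0.0308 0 0;0 0 0.03 0;0 0 0.03 0;0 0 0 0", fingers=0.06)

```text
time_s: 22.5
tcp_pos: [0.4372, -0.0748, 0.1071]
tool_rot: [-0.0, 1.0, 0.0, -0.002]
force: [-0.3, 0.1, 0.4]
grip_width: 0.704
grip_force: 0.0
```

Run:
```python
from h import *
t,s=ctrl.capture("top"),ctrl.capture("side")
print(ctrl.get_state()["tcp_pos"],fit([t,s],"lid",(.614,-.229),.086,.028))
print(fit([t,s],"jar",(.6154,-.0822),.1,.052))
c=s["frame"][140:240,180:320];cv2.imwrite("pics/s4.png",cv2.resize(c,None,fx=3,fy=3,interpolation=cv2.INTER_CUBIC))
```

```text
[ 0.43887129 -0.0752358   0.10980171] (array([ 0.61209723, -0.22702549]), np.float64(92.06351527266648))
(array([ 0.6154, -0.0822]), np.float64(194.47743628734173))
```

View pics/s4.png

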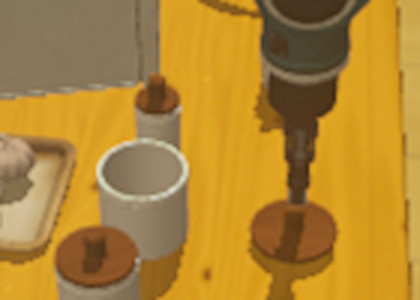

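Lid_s lies level on jar_s at (157,97) in the crop; the gripper is over lid_xl at (293,230).

apply_moves(increments="0 0 0.025 0;0 0 0.02 0;0 0 0.012 0;0 0 0.007 0;0 0 0.002 0;0 0 0 0;0 0 0 0")

```text
time_s: 23.3
tcp_pos: [0.4391, -0.0753, 0.0437]
tool_rot: [0.0, 1.0, -0.0, 0.0]
force: [-1.6, 0.5, 0.1]
grip_width: 0.704
grip_force: 0.0
```

apply_moves(increments="0 0 0 0;0 0 0 0;0 0 0 0;0 0 0 0;0 0 0 0;0 0 0 0", fingers=0)

```text
time_s: 23.9
tcp_pos: [0.4389, -0.0753, 0.0434]
tool_rot: [0.0, 1.0, -0.0, 0.0]
force: [-2.3, -0.4, 10.0]
grip_width: 0.254
grip_force: 38.7
```

apply_moves(increments="0 0 -0.015 0;0 0 -0.035 0;0 0 -0.04 0;0 0 -0.03 0;0.0295 0.0012 0 0;0.0295 0.0012 0 0;0.0295 0.0012 0 0;0.0295 0.0012 0 0;0.0295 0.0012 0 0;0.0295 0.0012 0 0;0 0 0.005 0;0 0 0.005 0;0 0 0 0;0 0 0 0")

```text
time_s: 25.3
tcp_pos: [0.615, -0.0825, 0.153]
tool_rot: [0.0, 1.0, -0.0, -0.0]
force: [-0.3, 0.3, -0.7]
grip_width: 0.253
grip_force: 39.4
```

apply_moves(increments="0 0 0.004 0;0 0 0.004 0;0 0 0.004 0;0 0 0.003 0;0 0 0.003 0;0 0 0.002 0;0 0 0.002 0;0 0 0 0;0 0 0 0")

```text
time_s: 26.2
tcp_pos: [0.6157, -0.0824, 0.1315]
tool_rot: [0.0, 1.0, -0.0, 0.0]
force: [-4.7, 0.4, 7.4]
grip_width: 0.253
grip_force: 40.2
```

Seated; release and retreat.

apply_moves(increments="0 0 0 0;0 0 0 0;0 0 0 0;0 0 0 0;0 0 -0.01 0;0 0 -0.025 0;0 0 -0.03 0;0 0 -0.03 0;-0.035 0 0 0;-0.035 0 0 0;-0.035 0 0 0;-0.035 0 0 0;-0.035 0 0 0;-0.03 0 0 0;0 0 0 0;0 0 0 0", fingers=0.06)

```text
time_s: 27.8
tcp_pos: [0.4109, -0.0826, 0.227]
tool_rot: [0.0, 1.0, -0.0, 0.001]
force: [0.7, 0.8, 1.0]
grip_width: 0.706
grip_force: 0.0
```

Run:
```python
from h import *
t,s=ctrl.capture("top"),ctrl.capture("side")
a=cv2.resize(t["frame"][150:240,100:340],(800,300),interpolation=cv2.INTER_CUBIC)
b=cv2.resize(s["frame"][130:290,180:320],None,fx=1.85,fy=1.85,interpolation=cv2.INTER_CUBIC)
o=np.zeros((600,800,3),np.uint8);o[:300]=a;o[300:300+b.shape[0],:b.shape[1]]=b
c=cv2.resize(s["frame"][160:260,190:250],None,fx=3,fy=3,interpolation=cv2.INTER_CUBIC);o[300:600,400:580]=c
cv2.imwrite("pics/f.png",o)
```

```text
(no output)
```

View pics/f.png

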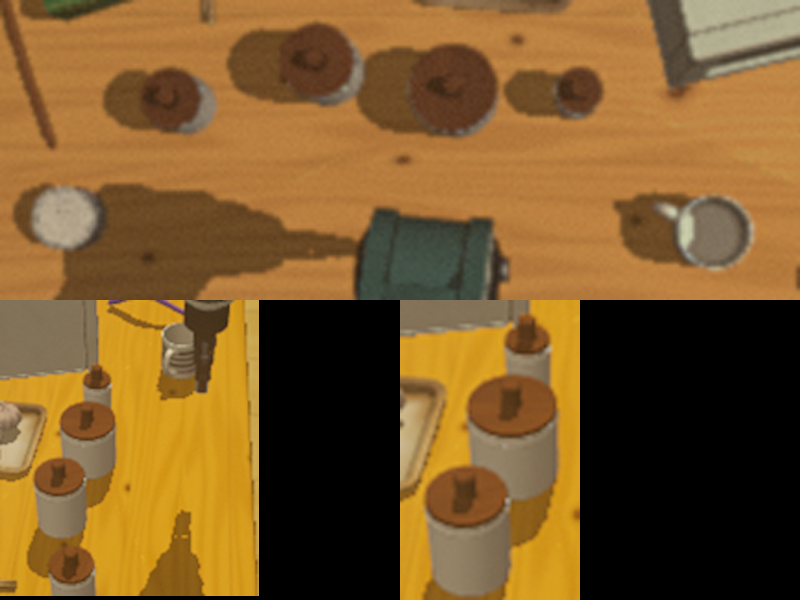

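All four lids lie level on their jars (top view: 172,100; 320,62; 452,88; 578,92). The mug and tin have not moved, and the gripper is clear of everything.

```bash
python3 -c "from workcell import ctrl; print(ctrl.hand_in())"
```

```text
the job is handed in; nothing more can be done
None
```

All four lids are on their matching jars, level on the rims by camera check. The jars, mug, tin and the purple look-alike were left where they stood. The job was handed in at about 28 s; no verdict came back.

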